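Line up ventilator test chambers by size on the manifold rail

TASK

Line up the four plastic test chambers on the manifold rail in order of size for the ventilator test, one standing upright in the middle of each round rubber pad: the largest next to the inlet valve with the brass handwheel, then ever smaller, so that the smallest is next to the plain end block. Keep the chambers upright on the way and set them down gently; do not drop or knock them over.

Things in the scene. Friction and masses are not known exactly. Their poses are not given: they have to be found in the camera images.
- chamber_xl: The largest of four test chambers of the same make: an upright cyan-blue plastic cylinder with a white band round it near the top and another near the foot, 64 mm in diameter and 84 mm high, about 210 g, with a white round port 22 mm in diameter and 28 mm high standing on the middle of its top (total height 112 mm); rigid. Origin: centre of the underside; z up. It can be gripped by the port or round the body.
- chamber_l: The second largest of four test chambers of the same make: an upright cyan-blue plastic cylinder with a white band round it near the top and another near the foot, 56 mm in diameter and 68 mm high, about 150 g, with a white round port 22 mm in diameter and 28 mm high standing on the middle of its top (total height 96 mm); rigid. Origin: centre of the underside; z up. It can be gripped by the port or round the body.
- chamber_m: The second smallest of four test chambers of the same make: an upright cyan-blue plastic cylinder with a white band round it near the top and another near the foot, 48 mm in diameter and 52 mm high, about 100 g, with a white round port 22 mm in diameter and 28 mm high standing on the middle of its top (total height 80 mm); rigid. Origin: centre of the underside; z up. It can be gripped by the port or round the body.
- chamber_s: The smallest of four test chambers of the same make: an upright cyan-blue plastic cylinder with a white band round it near the top and another near the foot, 40 mm in diameter and 36 mm high, about 60 g, with a white round port 22 mm in diameter and 28 mm high standing on the middle of its top (total height 64 mm); rigid. Origin: centre of the underside; z up. It can be gripped by the port or round the body.
- pad_a: One of four identical fixed round black rubber pads, 68 mm in diameter and 4 mm thick, in a straight row 90 mm apart on the rail, a flat aluminium bar 70 mm wide, 520 mm long and 12 mm high; the letter says nothing of its place in the row. Origin: centre of the pad's underside, on top of the bar (its top is 4 mm above); z up.
- pad_b: One of four identical fixed round black rubber pads, 68 mm in diameter and 4 mm thick, in a straight row 90 mm apart on the rail, a flat aluminium bar 70 mm wide, 520 mm long and 12 mm high; the letter says nothing of its place in the row. Origin: centre of the pad's underside, on top of the bar (its top is 4 mm above); z up.
- pad_c: One of four identical fixed round black rubber pads, 68 mm in diameter and 4 mm thick, in a straight row 90 mm apart on the rail, a flat aluminium bar 70 mm wide, 520 mm long and 12 mm high; the letter says nothing of its place in the row. Origin: centre of the pad's underside, on top of the bar (its top is 4 mm above); z up.
- pad_d: One of four identical fixed round black rubber pads, 68 mm in diameter and 4 mm thick, in a straight row 90 mm apart on the rail, a flat aluminium bar 70 mm wide, 520 mm long and 12 mm high; the letter says nothing of its place in the row. Origin: centre of the pad's underside, on top of the bar (its top is 4 mm above); z up.
- inlet: The inlet valve, fixed at one end of the rail, in line with the pads: a grey block 55 x 50 mm and 35 mm high with a brass stem and round brass handwheel (48 mm across) on top, 85 mm high in all. Its middle is 90 mm from the middle of the nearest pad, and so 180, 270 and 360 mm from the others. Not to be worked. Origin: centre of the underside, on top of the bar; z up.
- blank: The blank end block, fixed at the other end of the rail, 90 mm beyond the last pad: a plain grey block 55 x 50 mm, 35 mm high, nothing on top. Origin: centre of the underside, on top of the bar; z up.
Mind the look-alikes: they are no part of the job. What is shaped like the chamber_s but red is not meant.

How it is judged:
By the outcome, as a careful person would: the job done as asked, in the order asked, and still so for the second after the job is handed in, with the robot touching nothing.
It also fails if it takes over 109 s, if anything falls off the work surface, if the arm or the gripper's body presses on something with over 40 N, if the wrist force passes 120 N, or if a joint passes its speed limit or range.

ROBOT

A 7-joint arm with a two-finger parallel gripper is mounted at the origin on the work surface. World frame = base frame: x ahead of the robot, y to its left, z up, the work surface at z = 0. Lengths are in mm, angles in rad, forces in N, time in s.
With the tool pointing down it reaches from about 425 to 875 mm from the base axis. Payload 4.7 kg.
Tool frame: the origin (TCP) lies midway between the tips of the shut fingers; the grasp point (between the pads) lies manip.grip_depth behind it (manip.grip_depth is the distance from the TCP to the grasp point, in mm); z points along the fingers, y is the line along which they close (so a half turn about z gives the same grasp; the last joint's range is limited). The gripper opens to 85 mm and grips with 20 to 120 N. Pads are 22 mm wide; open, the fingers measure 114 mm over their backs; the gripper's body (76 mm by 85 mm) begins 54 mm behind the grasp point. The pads swing forward as they close: fully open they stand 13 mm farther back than shut.
Start: joints at [-1.255, 0.321, -0.07, 1.45, 0.023, 1.371, -0.057], TCP at [193.232, 620.634, 231.349] pointing down, gripper open.
Joint ranges: [-2.86, 2.86], [-0.3, 2.09], [-1.38, 1.24], [0.06, 2.45], [-1.56, 4.7], [0.09, 2.05], [-2.69, 2.69]. Speed limits (rad/s): [2.57, 2.57, 3.14, 3.14, 3.14, 3.14, 3.14].

INTERFACE

Orientations are given as a unit quaternion [x, y, z, w].
In Python, from plant import manip, effector, capture, workorder, get_time, get_joint_positions, get_joint_velocities, get_tau, get_position, get_tool_rot, get_contact_force, get_ft_torque, get_grip_width, get_finger_force gives the robot as it stands. The module is installed in compiled form; this text tells all that it offers. Calls block until the motion is done:
- manip.goto(position, orientation): joint-space move of the TCP to a pose.
- manip.movel(position, frame=None, rate=150, max_force=None): straight line of the TCP; frame=None keeps the orientation; rate is the mean speed in mm/s. With max_force (N) it stops when the force on the tool has changed by that much, and returns True; else False.
- manip.movej(angles): joint-space move.
- effector.release() and effector.grasp(): open the fingers fully, or close them until they stop; the grip force is fixed at half the most.
- manip.pause(seconds).
- manip.solve_ik(position, orientation): joint angles nearest the present ones, or None.
- capture(name): name is "side" or "top" or "wrist"; returns a dict with "img" (420x560x3 uint8, red, green, blue), "z_map" (420x560 float32, mm along the optical axis (not along the pixel's ray), 0 where there is no reading), "fx", "fy", "cx", "cy" (pixels), "position" and "orientation" of the camera in the world; the wrist camera has in their place "mount" (4x4, takes a point from camera to tool coordinates, whose origin is the TCP and whose axes are the flange's). Camera axes: x right, y up, looking along -z (the intrinsics and any distortion apply to the point x, -y, -z); pixel columns grow to the right and rows downward; lengths in mm; the calibration is good to about 2 mm. The wrist camera is an equidistant fisheye: a pixel r from the principal point sees the ray r / f radians off the axis. A picture is of the moment at which its call begins: read the wrist's pose just before it.
A pose or a line that the arm cannot do raises manip.Unreachable and nothing moves.
- workorder.finish_job(): hands the job in; it is judged then, once.
Readings, each from a call of its own:
- get_time(): time.
- get_joint_positions(): joint angles.
- get_joint_velocities(): joint speeds.
- get_tau(): joint torques, N m.
- get_position(): TCP position.
- get_tool_rot(): TCP orientation.
- get_contact_force(): force on the tool from outside, world axes, zero at the start.
- get_ft_torque(): the same for the moment, N m.
- get_grip_width(): finger opening in mm.
- get_finger_force(): force on a finger pad.
Only numpy, scipy, OpenCV 4.12 (cv2) and the standard library are available. Lean on these libraries where they do the work, as an engineer would, in place of code of your own. Each camera call takes 0.05 s, during which the arm holds its last target. There are 200 camera calls.

## Working session

There is one attempt and no reset: what is moved stays moved. The work goes in short steps, each a Python script; the robot and the scene stay as the last script left them, time stands still between calls to the robot, and variables do not carry over. Pictures are saved under pics/ and viewed, at most 14 in all, crops included, and the job is handed in when it is done.

```bash
mkdir -p pics; python3 - <<'E'
from plant import *
import cv2,numpy as np
for n in("top","side"):
    c=capture(n);cv2.imwrite(f"pics/{n}0.png",c["img"][:,:,::-1]);np.savez(f"{n}0.npz",**c)
    print({k:v for k,v in c.items() if k not in("img","z_map")})
print(manip.grip_depth,get_time(),get_tool_rot(),get_position())
E
```

```text
{'fx': 532.0095106584105, 'fy': 532.0095106584105, 'cx': 278.776804742688, 'cy': 204.69984570904316, 'position': array([ 370.64043127,   25.15332652, 1214.12979836]), 'orientation': array([-0.04733096,  0.05061757,  0.70708712, -0.70372257])}
{'fx': 398.42235621326853, 'fy': 398.42235621326853, 'cx': 283.2305737981611, 'cy': 205.80139905404585, 'position': array([ 410.20977096, -624.12783039,  533.63974005]), 'orientation': array([ 0.4380197 , -0.04445548, -0.07184545,  0.89498642])}
18.700000000000003 0.1 [ 1.50303682e-01  9.88639491e-01 -8.67180674e-04 -8.85383912e-05] [193.10216806 620.13682597 230.3320995 ]
```

View pics/top0.png

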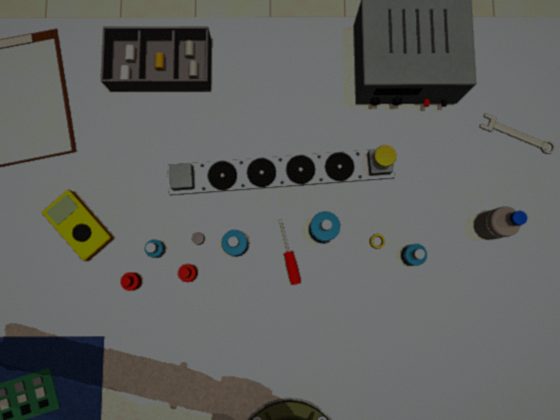

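View pics/side0.png

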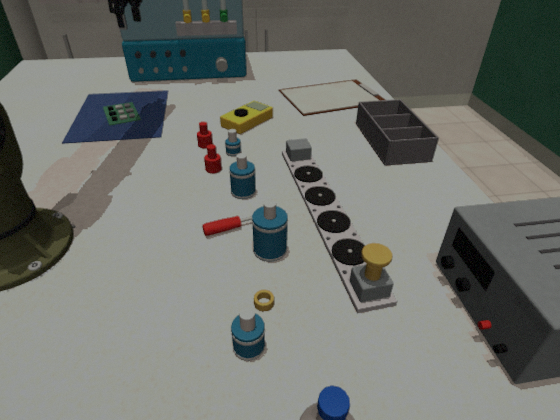

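The top view shows chambers S (154,248), L (235,243), XL (325,226) and M (414,255). The inlet is at (383,160), and the pads run left from (340,166) to (222,175). The red look-alikes are at (131,281) and (187,272).

```bash
cat > h.py <<'E'
import numpy as np,cv2
from scipy.spatial.transform import Rotation as R
def cloud(c):
    v,u=np.mgrid[:420,:560]; z=c["z_map"]
    p=np.stack([(u-c["cx"])/c["fx"]*z,-(v-c["cy"])/c["fy"]*z,-z],-1)
    return p@R.from_quat(c["orientation"]).as_matrix().T+c["position"]
def ray(c,u,v,h):
    d=R.from_quat(c["orientation"]).apply([(u-c["cx"])/c["fx"],-(v-c["cy"])/c["fy"],-1])
    return c["position"]+d*(h-c["position"][2])/d[2]
E
python3 - <<'E'
from h import *
c=dict(np.load("top0.npz"));P=cloud(c);hsv=cv2.cvtColor(c["img"],cv2.COLOR_RGB2HSV)
print("table z",[P[y,x,2].round(1) for y,x in((300,230),(220,420),(215,200),(130,250))])
S=dict(xl=(325,226,84),l=(235,243,68),m=(414,255,52),s=(154,248,36))
v,u=np.mgrid[:420,:560]
for n,(x,y,h) in S.items():
    near=(abs(u-x)<25)&(abs(v-y)<25)&(P[...,2]>8)
    port=near&(P[...,2]>h+20); q=P[port]
    body=near&(abs(P[...,2]-h)<6)&(hsv[...,1]>100)
    (bu,bv),r=cv2.minEnclosingCircle(np.argwhere(body)[:,::-1].astype(np.float32))
    print(n,port.sum(),q.mean(0).round(1),"portray",ray(c,u[port].mean(),v[port].mean(),h+28).round(1),"bodytop",ray(c,bu,bv,h).round(1),"diam",2*r*(c["position"][2]-h)/c["fx"], "zmed",np.median(P[body][:,2]))
g=cv2.cvtColor(c["img"],cv2.COLOR_RGB2GRAY)
for x,y in((340,166),(300,169),(261,172),(222,175)):
    m=(np.hypot(u-x,v-y)<19)&(g<70)
    (bu,bv),r=cv2.minEnclosingCircle(np.argwhere(m)[:,::-1].astype(np.float32))
    M=cv2.moments(cv2.convexHull(np.argwhere(m)[:,::-1].astype(np.int32)))
    print("pad",m.sum(),ray(c,bu,bv,16).round(1),ray(c,M["m10"]/M["m00"],M["m01"]/M["m00"],16).round(1),r, np.median(P[m][:,2]))
E
```

```text
table z [np.float64(1.3), np.float64(0.1), np.float64(2.4), np.float64(1.9)]
xl 100 [471.5 -67.9 222.9] portray [483.3 -76.9 112. ] bodytop [482.8 -77.9  84. ] diam 63.37489383556147 zmed 84.72385049350578
l 97 [439.3 104.7 246.1] portray [448.1 114.4  96. ] bodytop [449.  116.5  68. ] diam 54.949690202714166 zmed 68.67845572443957
m 99 [ 418.5 -253.   172.2] portray [ 423.3 -277.    80. ] bodytop [ 422.8 -277.3   52. ] diam 49.33387115872705 zmed 52.454485979437095
s 99 [431.3 264.1 203.3] portray [438.5 295.3  64. ] bodytop [420.9 273.9  36. ] diam 94.00547844048512 zmed 36.66599494284878
pad 680 [ 625.  -120.4   16. ] [ 625.7 -120.1   16. ] 15.313309669494629 16.588400910330165
pad 684 [618.2 -30.7  16. ] [619.2 -30.6  16. ] 15.342890739440918 16.440721497475124
pad 680 [612.2  58.9  16. ] [613.   59.1  16. ] 15.112268447875977 16.34543815447637
pad 677 [605.7 148.4  16. ] [606.5 148.9  16. ] 15.186161041259766 16.31546931888579
```

```bash
cat >> h.py <<'E'
t=np.deg2rad(47.05)
Q1=[np.cos(t),np.sin(t),0,0]; Q2=[np.cos(t+np.pi/2),np.sin(t+np.pi/2),0,0]
E
python3 - <<'E'
from h import *
from plant import *
c=dict(np.load("top0.npz"));P=cloud(c);hsv=cv2.cvtColor(c["img"],cv2.COLOR_RGB2HSV)
v,u=np.mgrid[:420,:560]
for n,(x,y,h) in dict(xl=(325,226,84),l=(235,243,68),m=(414,255,52),s=(154,248,36)).items():
    near=np.hypot(u-x,v-y)<22; ok=c["z_map"]>0
    b=near&ok&(abs(P[...,2]-h)<4)&(abs(hsv[...,0].astype(int)-98)<15)&(hsv[...,1]>90)
    p=near&ok&(abs(P[...,2]-h-28)<6)
    (bu,bv),r=cv2.minEnclosingCircle(np.argwhere(b)[:,::-1].astype(np.float32))
    print(n,b.sum(),ray(c,bu,bv,h).round(1),2*r*(1214-h)/532,"port",p.sum(),ray(c,u[p].mean(),v[p].mean(),h+28).round(1) if p.any() else "",P[p].mean(0).round(1))
for Q in(Q1,Q2):
    for p in((483,-77,200),(449,115,200),(423,-277,200),(438,295,200),(625,-120,200),(606,149,150)):
        s=manip.solve_ik(p,Q); print(None if s is None else np.round(s,2))
E
```

```text
xl 534 [482.3 -78.3  84. ] 62.777979893791944 port 88 [483.  -78.3 112. ] [482.9 -78.2 113. ]
l 369 [449.1 116.4  68. ] 54.712986537388396 port 82 [450.  117.2  96. ] [449.9 117.2  96.3]
m 241 [ 422.8 -277.3   52. ] 49.33547531931024 port 87 [ 422.6 -277.9   80. ] [ 422.6 -277.7   80.9]
s 124 [439.7 296.4  36. ] 39.91904544830322 port 84 [439.8 297.5  64. ] [439.8 297.4  64.1]
[-0.3  -0.01  0.41  1.9   0.01  1.26  0.17]
[-0.77 -0.08  0.44  1.95  0.04  1.26 -0.27]
[-0.09  0.02  0.63  1.87 -0.01  1.26  0.62]
[-0.92  0.08  0.3   1.81 -0.02  1.26 -0.55]
[-0.49  0.39  0.83  1.56 -0.29  1.32  0.44]
[-0.67  0.34  0.48  1.64 -0.16  1.21 -0.09]
None
None
[-0.5   0.02  1.05  1.88 -0.01  1.26 -2.51]
[-0.69  0.08  0.05  1.8  -0.    1.26  2.57]
[-0.64  0.48  1.07  1.56 -0.42  1.36 -2.6 ]
[ 0.57  0.6  -1.18  1.59  0.57  1.33  2.53]
```

```bash
cat >> h.py <<'E'
def wpix2world(w,pos,rot,u,v,h):
    x,y=(u-w["cx"])/w["fx"],(v-w["cy"])/w["fy"]; th=np.hypot(x,y); s=np.sinc(th/np.pi)*0+ (np.sin(th)/th if th>1e-9 else 1)
    d=np.array([x*s,-y*s,-np.cos(th)]); M=w["mount"]; Rm=R.from_quat(rot).as_matrix()
    o=pos+Rm@M[:3,3]; d=Rm@M[:3,:3]@d
    return o+d*(h-o[2])/d[2]
E
python3 - <<'E'
from h import *
from plant import *
manip.goto([483,-78,230],Q1); 
p,r=get_position(),get_tool_rot(); w=capture("wrist"); np.savez("w1.npz",p=p,r=r,**w)
cv2.imwrite("pics/w1.png",w["img"][:,:,::-1]); print(get_time(),p,r,w["mount"],w["fx"],w["cx"],w["cy"],get_contact_force())
E
```

```text
2.825 [483.28474889 -76.97171931 229.9816008 ] [ 6.80679521e-01  7.32581311e-01  9.15588670e-05 -5.39498280e-05] [[-1.51272923e-03  9.50987369e-01  3.09226026e-01  7.99930384e+01]
 [ 9.99998824e-01  1.36005800e-03  7.09285280e-04  3.30520401e-01]
 [ 2.53956012e-04  3.09226735e-01 -9.50988308e-01 -1.43642140e+02]
 [ 0.00000000e+00  0.00000000e+00  0.00000000e+00  1.00000000e+00]] 325.19226210127806 275.7458001896551 205.4334227234825 [-0.22023729  0.6266204  -0.25971813]
```

View pics/w1.png

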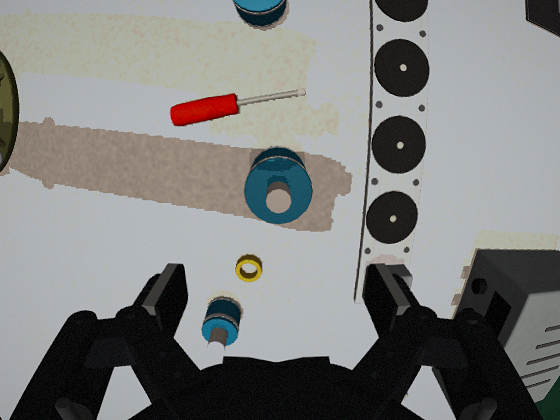

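The wrist view shows XL with its port top near (279,200) and its body-top centre near (278,192). The pads are at (392,217), (398,145) and (403,68).

```bash
python3 - <<'E'
from h import *
w=dict(np.load("w1.npz"))
for u,v,h in((279,203,112),(278,192,84),(392,217,16),(398,145,16),(403,68,16)): print(wpix2world(w,w["p"],w["r"],u,v,h).round(1))
E
```

```text
[486.4 -79.6 112. ]
[485.6 -77.9  84. ]
[ 629.  -117.7   16. ]
[621.6 -29.8  16. ]
[617.6  59.9  16. ]
```

```bash
cat >> h.py <<'E'
from plant import *
OFF=np.array([2,.5])
CH=dict(xl=(483,-78.3,84),l=(449.6,116.8,68),m=(422.7,-277.6,52),s=(439.8,297,36))
PAD=dict(xl=(625.3,-120.3),l=(618.7,-30.6),m=(612.6,59),s=(606.1,148.6))
def pick(n,lift):
    x,y=np.array(CH[n][:2])+OFF; h=CH[n][2]
    manip.goto([x,y,h+90],Q1)
    p=get_position(); print("xyerr",np.round(p[:2]-[x,y],1))
    print("hit",manip.movel([x,y,h+4],rate=80,max_force=6),get_position().round(1))
    effector.grasp(); print("width",get_grip_width(),get_finger_force(),get_position().round(1))
    manip.movel([x,y,h+4+lift],rate=80); print("width",get_grip_width(),get_contact_force().round(2),get_time())
def place(n,lift,dx=0,dy=0):
    x,y=np.array(PAD[n])+OFF+[dx,dy]; h=CH[n][2]
    manip.movel([x,y,h+4+lift],rate=180)
    manip.movel([x,y,h+20+8],rate=100); manip.pause(.3); print(get_position().round(1))
    print("touch",manip.movel([x,y,h+20-3],rate=20,max_force=4),get_position().round(1))
    effector.release(); manip.movel([x,y,h+100],rate=120); print(get_time())
E
python3 - <<'E'
from h import *
pick("xl",60)
c=capture("side");cv2.imwrite("pics/s1.png",c["img"][:,:,::-1])
E
```

```text
xyerr [-0.9  0.5]
hit False [485.5 -77.9  88.6]
width 19.7987421263626 58.59024524688721 [485.4 -77.8  88.3]
width 20.416782971680767 [ 0.04 -0.3  -2.88] 5.9
```

View pics/s1.png

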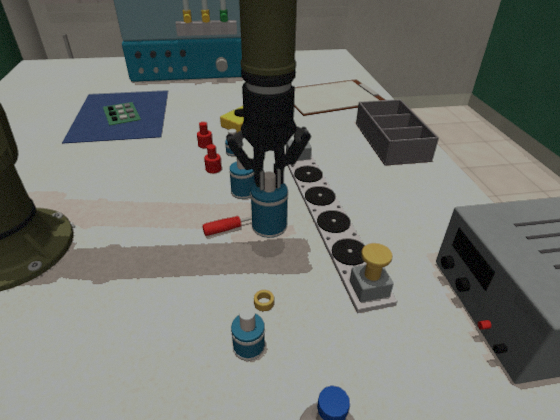

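XL hangs upright from the gripper at about (268,205). Next I place it and check from above.

```bash
python3 - <<'E'
from h import *
place("xl",60)
manip.goto([480,60,200],Q1)
p,r=get_position(),get_tool_rot();w=capture("wrist");np.savez("w2.npz",p=p,r=r,**w);cv2.imwrite("pics/w2.png",w["img"][:,:,::-1])
c=capture("top");cv2.imwrite("pics/t2.png",cv2.resize(c["img"][110:230,150:430,::-1],None,fx=2.8,fy=2.8,interpolation=cv2.INTER_CUBIC))
P=cloud(c);v,u=np.mgrid[:420,:560]
for n,(x,y) in PAD.items():
  for z in (100,128):
    m=(c["z_map"]>0)&(np.hypot(P[...,0]-x,P[...,1]-y)<40)&(abs(P[...,2]-z)<5)
    if m.sum()>30:
        (bu,bv),rr=cv2.minEnclosingCircle(np.argwhere(m)[:,::-1].astype(np.float32));print(n,z,m.sum(),ray(c,bu,bv,z).round(1),(x,y))
E
```

```text
[ 627.7 -119.9  112.7]
touch True [ 627.5 -119.8  104.3]
9.6417
xl 100 568 [ 624.1 -120.2  100. ] (625.3, -120.3)
xl 128 87 [ 624.9 -120.2  128. ] (625.3, -120.3)
```

View pics/t2.png

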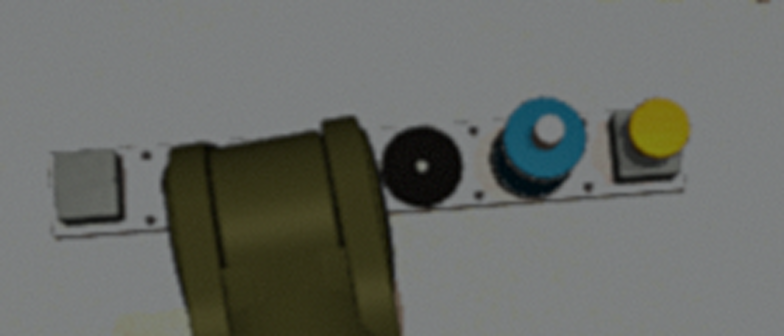

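XL stands within about 1 mm of its pad centre in the top-camera frame. Now the others.

```bash
python3 - <<'E'
from h import *
pick("l",70); place("l",70)
manip.goto([480,-60,220],Q1)
pick("m",150)
if get_grip_width()>15:
    place("m",150)
    manip.goto([480,200,220],Q1)
    pick("s",70)
    if get_grip_width()>15: place("s",70)
manip.goto([440,0,300],Q1)
c=capture("top");cv2.imwrite("pics/t3.png",c["img"][:,:,::-1])
c2=capture("side");cv2.imwrite("pics/s3.png",c2["img"][:,:,::-1])
P=cloud(c);v,u=np.mgrid[:420,:560]
for n,(x,y) in PAD.items():
  for z in (CH[n][2]+16,CH[n][2]+44):
    m=(c["z_map"]>0)&(np.hypot(P[...,0]-x,P[...,1]-y)<40)&(abs(P[...,2]-z)<5)
    if m.sum()>30:
        (bu,bv),rr=cv2.minEnclosingCircle(np.argwhere(m)[:,::-1].astype(np.float32));print(n,z,m.sum(),ray(c,bu,bv,z).round(1),(x,y))
E
```

```text
xyerr [-0.1 -0.2]
hit False [452.1 117.4  72.6]
width 19.845256052436376 58.67557168006897 [452.  117.4  72.3]
width 19.89125293496407 [-0.03  0.66 -1.18] 13.9417
[621.1 -30.1  96.7]
touch True [620.9 -30.1  88.2]
18.1583
xyerr [1.4 1.5]
hit False [ 425.2 -277.4   56.6]
width 19.999844263545707 58.67782115936279 [ 425.  -277.2   56.3]
width 19.827616994975003 [ 0.36 -0.41 -0.83] 23.625
[614.8  59.5  80.3]
touch True [614.7  59.5  72.3]
29.5417
xyerr [ 1.2 -1.5]
hit False [442.2 297.8  40.6]
width 19.903977041506447 58.67452561855316 [442.  297.6  40.2]
width 20.10716648932735 [-0.03 -0.02 -0.34] 33.8583
[608.5 149.2  64.7]
touch True [608.2 149.1  56.3]
38.0583
xl 100 542 [ 624.  -120.1  100. ] (625.3, -120.3)
xl 128 87 [ 624.9 -119.8  128. ] (625.3, -120.3)
l 84 382 [618.1 -30.2  84. ] (618.7, -30.6)
l 112 78 [618.2 -30.2 112. ] (618.7, -30.6)
m 68 209 [611.5  57.7  68. ] (612.6, 59)
m 96 78 [612.2  58.   96. ] (612.6, 59)
s 52 149 [605. 149.  52.] (606.1, 148.6)
s 80 82 [605.5 148.9  80. ] (606.1, 148.6)
```

View pics/t3.png

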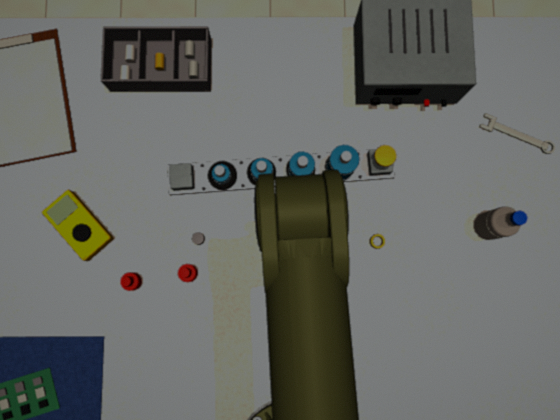

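View pics/s3.png

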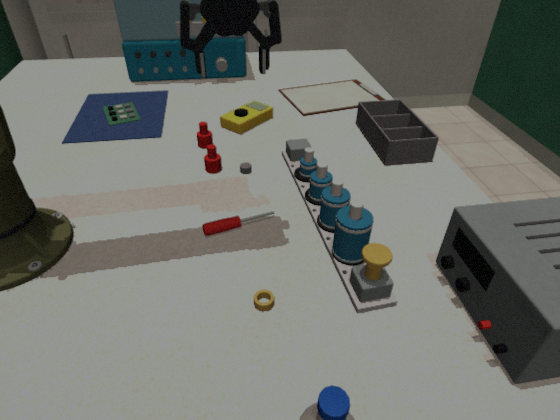

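All four stand upright, largest at the inlet (345,157) down to smallest at the end block (222,174), each within about 1.5 mm of its pad centre.

```bash
python3 -c "
from plant import *
print(workorder.finish_job())"
```

```text
the job is handed in; nothing more can be done
None
```

The job is handed in: the four chambers stand upright on their pads from largest at the inlet valve to smallest at the end block, each within about 1.5 mm of its pad centre by the top camera, after about 38 s of robot time.

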